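# Ease the spring clip off the bur rack's spindle

### The arm

A 6-joint arm with a two-finger parallel gripper is mounted at the origin on the work surface. World frame = base frame: x ahead of the robot, y to its left, z up, the work surface at z = 0. Lengths are in m, angles in degrees, forces in N, time in s.
With the tool pointing down it reaches from about 0.25 to 0.725 m from the base axis. Payload 9.7 kg.
Tool frame: the origin (TCP) lies on the centre line of the jaws, within the pads' length; the fingertips stand 19 mm ahead of it and the grasp point (between the pads) is the TCP; z points along the fingers, y is the direction in which the jaws open and shut (so a half turn about z gives the same grasp; the last joint's range is limited). The gripper opens to 85 mm and grips with 20 to 120 N. Pads are 22 mm wide; open, the fingers measure 114 mm over their backs; the gripper's body (76 mm by 85 mm) begins 54 mm behind the grasp point. The pads swing forward as they close: fully open they stand 13 mm farther back than shut.
Start: joints at [72.995, 4.979, 10.078, 95.1, 0, 90], TCP at [0.161, 0.526, 0.25] pointing down, gripper open.
Joint ranges: [-179.16, 179.16], [-48.56, 103.87], [-65.8, 70.77], [-126.05, 130.52], [-82.76, 87.17], [-180, 180]. Speed limits (degrees/s): [127.2, 127.2, 147.25, 180, 180, 180].

### API

Orientations are given as [roll, pitch, yaw] about the fixed x, y, z axes, in that order (R = Rz(yaw) Ry(pitch) Rx(roll)).
In Python, from workcell import bot gives the robot as it stands.
- The arm moves only by the tool servo_tool, never from a script. Its argument "motion" is a list that holds one entry, the list of rows, each a list of 6 numbers: the shift along the tool's x, y, z in mm, then the turn, a rotation vector about the tool's x, y, z in rad. A call has 1 to 5 rows; each row shifts and turns the commanded pose from where the row before left it, along the tool's axes as they then stand; what a row does not reach is not made up. A row lasts 1/10 s, in which the tool goes at most 50 mm and 8.59 degrees, less where a joint would pass 70% of its speed; a pose out of reach is approached as far as the arm can. A call is refused whole if a number of a shift passes 50 or a number of a turn 0.15, either way. A call with a gripper value outside its range is refused whole. "gripper" is the finger opening in mm, from 0 to 85.4, set as the call begins (left out, the last holds). The fingers move at their own pace and stop on an object; "newtons" is the grip in N (left out, the last holds). Time passes only in rows, so rows that do not move let the fingers close. It gives the time, the measured TCP pose, the force and the opening at its end, in the units of the state.
- bot.get_obs(): the state, without advancing time (a new reading comes with each control period).
- bot.camera(name): name is "scene" or "top" or "wrist"; returns a dict with "color" (384x512x3 uint8, red, green, blue), "fx", "fy", "cx", "cy" (pixels), "R" (3x3) and "t" (3): a world point X has camera coordinates R X + t. Camera axes: x right, y down, z forward; pixel columns grow to the right and rows downward; lengths in m; the calibration is good to about 2 mm. A picture is of the moment at which its call begins. There is no depth.
- bot.job_done(): hands the job in, once; it reports no verdict.
Trained networks look in a picture, given as the dict that the camera call returned (one of the last four; its "shot" number tells which), for a name from the list of things; names that differ only in an ending like _2 or _b are one class to them, and where a whole thing is asked for, a point or a joint stands for the part that bears it (a point fixed in the world has none). Each returns a list of dicts, best first, with "confidence" (0 to 1); they miss things now and then, are a little off and sometimes report something else, mostly with a low value. They report only what shows in the picture. A call takes as long as a camera call. They do not tell look-alikes from the thing itself.
- bot.look_for(picture, label): "rect" ([left, top, width, height] in pixels, round what is visible of it).
The state is a dict: "time": time; "q": joint angles; "qd": joint speeds; "joint_efforts": joint torques, N m; "ee_pos": TCP position; "tcp_rot": TCP orientation; "wrist_force": force on the tool from outside, world axes, zero at the start; "torque": the same for the moment, N m; "opening": finger opening in m.
Only numpy, scipy, OpenCV 4.12 (cv2) and the standard library are available. Lean on these libraries where they do the work, as an engineer would, in place of code of your own. Each camera call takes 0.05 s, during which the arm holds its last target.

### The job

The bur rack is to be taken apart for cleaning: take the nylon wedge from its stand and push it, tip down and sloping side to the clip's bow, between the bow and the spindle, so that the jaws spread and the clip slides off the spindle. Leave the clip lying flat on the rack's plate, keep the fingers off it, and put the wedge back in its stand, tip down.

Things in the scene. Friction and masses are not known exactly. Their poses are not given: they have to be found in the camera images.
- wedge_handle (a point): Loose white nylon wedge, 110 g, tip down in its stand. Point: centre of its handle, a block 24 (x) x 30 (y) x 45 (z) mm; grip it from above, fingers closing along its x. 22.5 to 27.5 mm below this point is a flange, x -55 to +27, y +-28 mm, longer on the blade's sloping side (-x). Not the wedge: the tool with round handle, round flange and blunt round stem in the other stand.
- wedge_tip (a point): Tip of the wedge, under the centre of the handle and 87.5 mm below it, same axes. The blade is 60 mm high (tip to flange), 22 mm wide in y. Its back is flat and upright at x = +12 mm; its other side slopes: at the tip the blade spans x = +8 to +12 mm, at the flange x = -40 to +12 mm.
- stand_mouth (a point): The wedge's fixed stand: clear plate, top 75 mm above the table, on grey cheeks. Point: at the plate's top, in its opening, which spans x -46 to +18 mm and y -18 to +18 mm; axes as the seated wedge's. The wedge hangs by its flange, its handle centre then right above this point by 27.5 mm, with play of 6 mm in x and 7 mm in y.
- clip: Dark steel spring clip, 81 x 72 mm, 12 mm high, 86 g, slippery, lying on the rack's plate, two sprung jaws round the spindle. Origin: middle of its opening, at its underside; x points from bow to spindle. Inside: bow face at x = -25 mm, jaws at x = +26 mm, sides at y = +-32 mm; spindle axis at x = +40 mm. About 10 N on the bow towards -x draws it off; free after 17 mm.
- spindle_top (a point): Top of the fixed brass spindle, 20 mm thick, 16 mm above the rack's white rimmed plate. A slot 40 mm wide in the plate under the clip's opening (13 to 100 mm from the spindle axis) lets the blade through. Wedge handle centre 24 mm to the bow's side of the clip's origin, x as the clip's x, lowered until it is 52 mm above the plate (flange over the clip): clip off.
Things that resemble listed ones, but are neither listed nor needed, are in the scene too. Leave any purple look-alike of the part that bears wedge_handle alone.

How it is judged:
By the outcome, as a careful person would: the job done as asked, in the order asked, and still so for the second after the job is handed in, with the robot touching nothing.
It also fails if it takes over 45 s, if anything falls off the work surface, if the arm or the gripper's body presses on something with over 40 N, if the wrist force passes 120 N, or if a joint passes its speed limit or range.

## Working session

There is one attempt and no reset: what is moved stays moved. The work goes in short steps, Python scripts to look and compute and a tool call to move; the robot and the scene stay as the last step left them, time stands still between calls to the robot, and variables do not carry over. Pictures are saved under pics/ and viewed, and the job is handed in when it is done.

Besides the shell and the picture viewer there is one more tool, called after "Request:" as name([rows], argument=value, ...), one row to a line, values as JSON. servo_tool: Moves the arm, as the interface text tells. Its arguments: {"type":"object","properties":{"motion":{"type":"array","items":{"type":"array","items":{"type":"array","items":{"type":"number"}}}},"gripper":{"type":"number"},"newtons":{"type":"number"}},"required":["motion"]}

```bash
ls; mkdir -p pics
python3 - <<'E'
from workcell import bot
import cv2,pickle
o=bot.get_obs();print(o)
for n in ["scene","top","wrist"]:
    p=bot.camera(n);cv2.imwrite(f"pics/{n}0.png",p["color"][:,:,::-1]);pickle.dump(p,open(f"{n}0.pkl","wb"))
    print(n,{k:p[k] for k in p if k!="color"})
    for l in ["wedge_handle","wedge_tip","stand_mouth","clip","spindle_top"]:
        try: print(l,bot.look_for(p,l))
        except Exception as e: print(l,e)
E
```

```text
pics
{'time': 0.0, 'q': array([ 7.29937941e+01,  5.00856591e+00,  1.00351961e+01,  9.51000271e+01,
       -3.82582955e-05,  9.00006197e+01]), 'qd': array([-0.01017399, -0.04179056, -0.01784706, -0.06855563,  0.07470048,
        0.02797308]), 'joint_efforts': array([-1.12399139e-03, -5.20392931e+01,  4.64800429e+01,  1.64735690e-02,
       -1.38005812e-04,  2.61610791e-05]), 'ee_pos': array([0.16080097, 0.525752  , 0.24961402]), 'tcp_rot': array([-1.79926603e+02,  3.90521394e-05,  1.62993174e+02]), 'wrist_force': array([-0.14735405, -1.42633834,  0.16926432]), 'torque': array([ 0.05015634,  0.03892361, -0.00377193]), 'opening': 0.08543943631106278}
scene {'fx': 444.5629093837826, 'fy': 444.5629093837826, 'cx': 260.9930248995182, 'cy': 193.48626448389638, 'R': array([[-0.43402778,  0.90086052,  0.00837874],
       [ 0.53652473,  0.26594244, -0.80088441],
       [-0.72371341, -0.34311068, -0.59876035]]), 't': array([ 0.2080959 , -0.18231019,  1.38807945]), 'shot': 1}
wedge_handle [{'rect': [118.7, 152.4, 37.7, 41.9], 'confidence': 0.61}, {'rect': [182.3, 142.5, 36.4, 32.6], 'confidence'
[... 929 characters left out ...]
 [{'rect': [366.8, 142.6, 54.3, 57.8], 'confidence': 0.81}, {'rect': [383.9, 144.9, 29.0, 40.4], 'confidence': 0.66}]
clip [{'rect': [240.5, 120.3, 34.0, 36.4], 'confidence': 0.77}]
spindle_top [{'rect': [210.8, 83.8, 88.1, 106.1], 'confidence': 0.79}, {'rect': [383.7, 146.4, 29.7, 38.6], 'confidence': 0.38}]
wrist {'fx': 273.0221792671829, 'fy': 273.0221792671829, 'cx': 256.4284269332925, 'cy': 191.64142326438696, 'R': array([[ 0.29296856,  0.95612125,  0.00125628],
       [ 0.90934643, -0.27904158,  0.30858525],
       [ 0.29539547, -0.08926338, -0.95119586]]), 't': array([-0.55056367, -0.03962052,  0.3802785 ]), 'shot': 3}
wedge_handle []
wedge_tip []
stand_mouth []
clip []
spindle_top []
```

Run:
```python
import cv2
for n in ["scene","top"]:
    i=cv2.imread(f"pics/{n}0.png"); cv2.imwrite(f"pics/{n}0b.png",cv2.resize(i,(800,600),interpolation=cv2.INTER_CUBIC))
```

```text
(no output)
```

View pics/scene0b.png

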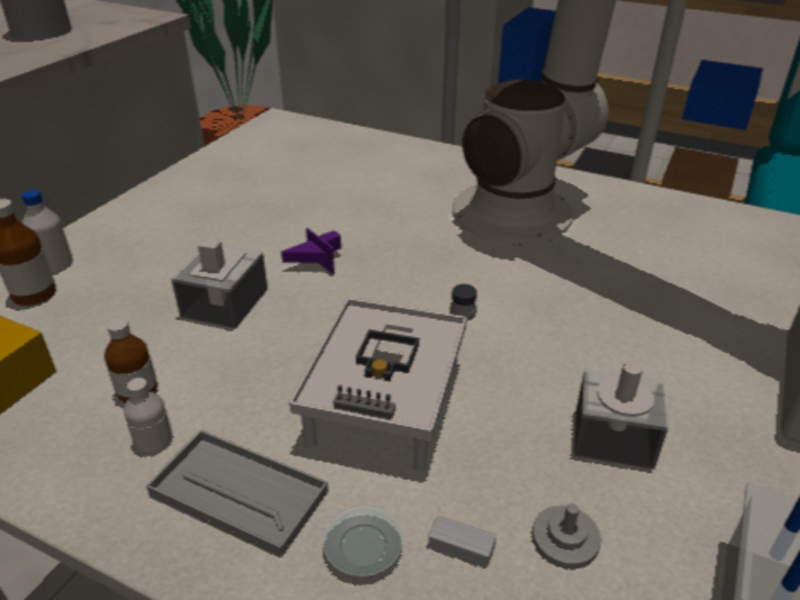

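View pics/top0b.png

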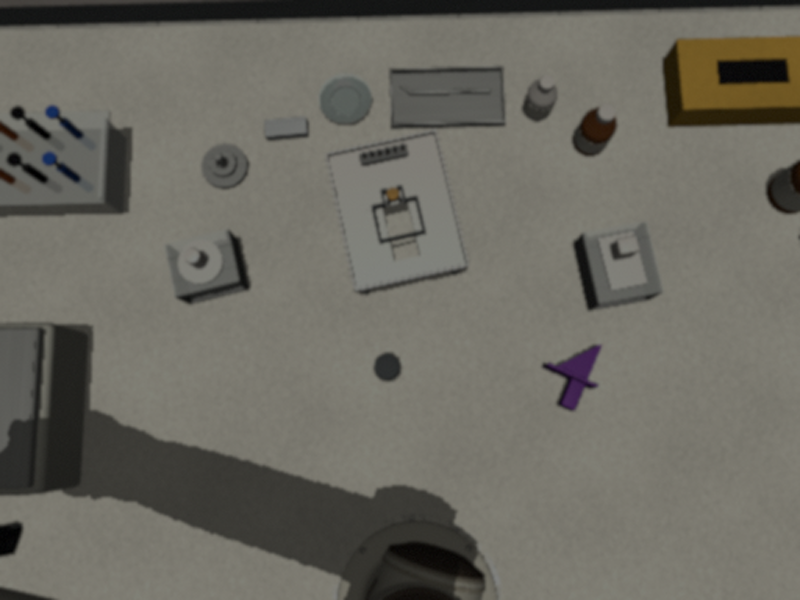

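View pics/wrist0.png

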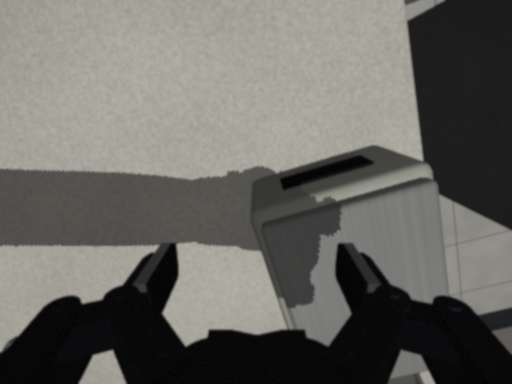

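The white wedge (handle at scene800 (210,255), top800 (625,245)) has the square handle and stands tip-down in the clear-plate stand. The purple thing at scene (312,250) is the look-alike. The tool at scene (628,385) has a round handle and flange, so it isn't the wedge. I'll enlarge to confirm.

```bash
cat > h.py <<'E'
import numpy as np,cv2,pickle
def crop(src,x,y,w,h,out,s=8):
    i=cv2.imread(src)[y:y+h,x:x+w]; cv2.imwrite(out,cv2.resize(i,None,fx=s,fy=s,interpolation=cv2.INTER_CUBIC))
def ray(p,u,v):
    d=np.array([(u-p["cx"])/p["fx"],(v-p["cy"])/p["fy"],1]); R=p["R"]; return -R.T@p["t"], R.T@d
def onz(p,u,v,z):
    c,d=ray(p,u,v); return c+d*(z-c[2])/d[2]
def proj(p,X):
    c=np.atleast_2d(X)@p["R"].T+p["t"]; return np.c_[p["fx"]*c[:,0]/c[:,2]+p["cx"],p["fy"]*c[:,1]/c[:,2]+p["cy"]]
E
python3 - <<'E'
from h import *
a=cv2.imread
def mk(src,x,y,w,h):
    return cv2.resize(a(src)[y:y+h,x:x+w],None,fx=5.5,fy=5.5,interpolation=cv2.INTER_CUBIC)
A=np.hstack([mk("pics/top0.png",360,138,70,65),mk("pics/scene0.png",105,145,70,65)])
cv2.imwrite("pics/wedge_c.png",A)
A=np.hstack([mk("pics/top0.png",205,80,100,108)[:, :],])
cv2.imwrite("pics/rack_t.png",A)
cv2.imwrite("pics/rack_s.png",mk("pics/scene0.png",185,188,120,105))
p=pickle.load(open("top0.pkl","rb"))
print(onz(p,397,160,0.1),onz(p,252,125,.1))
E
```

```text
[ 0.50947667 -0.31283263  0.1       ] [0.60204956 0.0210391  0.1       ]
```

View pics/wedge_c.png

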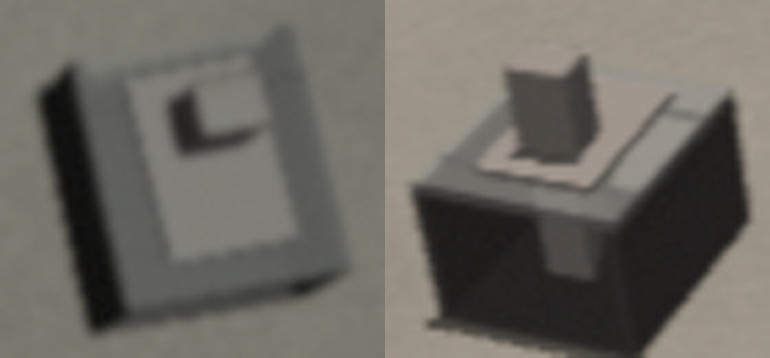

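View pics/rack_t.png

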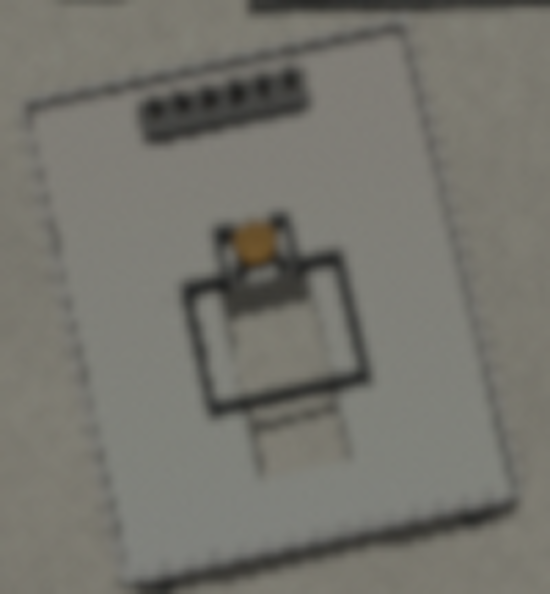

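View pics/rack_s.png

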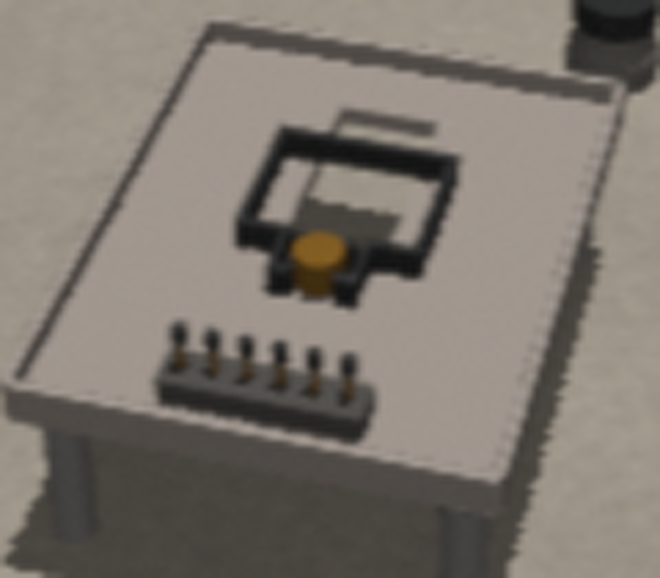

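```bash
cat > fit0.py <<'E'
from h import *
from scipy.optimize import least_squares
T=pickle.load(open("top0.pkl","rb"));S=pickle.load(open("scene0.pkl","rb"))
def px(pts,ox,oy,s=5.5): return np.array(pts)/s-0.5+[ox,oy] 
tw=px([(127,80),(170,262),(298,236)],360,138); tm=[(27,28),(-55,28),(-55,-28)]
sw=px([(85,168),(207,188),(291,95)],105,145); sm=[(27,-28),(27,28),(-55,28)]
def P(m,x,y,z,a):
    m=np.array(m)/1000;c,s=np.cos(a),np.sin(a);return np.c_[x+c*m[:,0]-s*m[:,1],y+s*m[:,0]+c*m[:,1],np.full(len(m),z)]
f=lambda q:np.r_[(proj(T,P(tm,q[0],q[1],.080,q[2]))-tw).ravel(),(proj(S,P(sm,q[0],q[1],.080,q[2]))-sw).ravel()]
r=least_squares(f,[.52,-.31,.1]);print("wedge",r.x[:2],np.degrees(r.x[2]));print(r.fun.round(1))
st=px([(254,242)],205,80);ss=px([(318,245)],185,188)
g=lambda X:np.r_[(proj(T,X)-st).ravel(),(proj(S,X)-ss).ravel()]
r=least_squares(g,[.6,0,.1]);print("spindle",r.x,r.fun.round(2));sp=r.x
tc=px([(213,412),(368,380),(187,288),(337,257)],205,80); cm=[(-30,36),(-30,-36),(30.5,36),(30.5,-36)]
sc=px([(283,128),(460,157),(237,218),(418,257)],185,188); cs=[(-30,-36),(-30,36),(30.5,-36),(30.5,36)]
def h(q):
    z=q[3]
    return np.r_[(proj(T,P(cm,q[0],q[1],z,q[2]))-tc).ravel(),(proj(S,P(cs,q[0],q[1],z,q[2]))-sc).ravel()]
r=least_squares(h,[.6,0,.1,.1]);print("clip",r.x,np.degrees(r.x[2]));print(r.fun.round(1))
print("spindle rel",P([(40,0)],*r.x[:2],r.x[3],r.x[2]))
E
python3 fit0.py
```

```text
wedge [ 0.5139525 -0.3179781] 9.456413561107647
[-0.1 -0.8  0.2 -0.3  0.3 -0.   0.8 -0.2 -0.3  0.1  0.4 -1. ]
spindle [0.60928804 0.02219772 0.09188242] [ 0.86 -0.4   0.79  0.09]
clip [0.56928919 0.01404457 0.18526786 0.08514821] 10.615066447443084
[-0.2  0.8  1.5  0.5 -0.6 -0.8  1.8 -1.3  0.5 -0.7  0.9 -0.1 -0.2  1.
  1.1  0.3]
spindle rel [[0.60860466 0.02141297 0.08514821]]
```

```bash
cat > plan.py <<'E'
import sys,numpy as np
from scipy.spatial.transform import Rotation as Ro
from workcell import bot
# usage: plan.py x y z yaw [maxmm]
x,y,z,yaw=map(float,sys.argv[1:5]);mx=float(sys.argv[5]) if len(sys.argv)>5 else 45
o=bot.get_obs();p=o["ee_pos"]*1000;R=Ro.from_euler("xyz",o["tcp_rot"],degrees=True)
G=Ro.from_euler("xyz",[180,0,yaw],degrees=True);g=np.array([x,y,z])*1000
rv=(R.inv()*G).as_rotvec();d=g-p
n=int(np.ceil(max(np.linalg.norm(d)/mx,np.linalg.norm(rv)/0.14,1)))
print("t",round(o["time"],2),"pos",p.round(1),"rot",o["tcp_rot"].round(2),"n",n,"rv",rv.round(3),"F",o["wrist_force"].round(1),"open",round(o["opening"]*1000,1))
rows=[]
st=(rv/n).round(3)
for k in range(n):
    tgt=p0+0 if False else None
    if k==0: c=p.copy();Rc=R
    want=p+d*(k+1)/n
    s=np.round(Rc.inv().apply(want-c)*(1 if mx<20 else 1), 1 if mx<20 else 0)
    rows.append([*s,*st]);c=c+Rc.apply(s);Rc=Rc*Ro.from_rotvec(st)
for i in range(0,n,5): print([[float(v)+0 for v in r] for r in rows[i:i+5]])
print("end",c.round(1))
E
python3 plan.py .514 -.318 .25 99.5
```

```text
t 0.9 pos [160.9 526.  250.3] rot [180.     0.   162.99] n 21 rv [ 0.    -0.     1.108] F [ 0.8  1.  -1.1] open 85.7
[[-28.0, -34.0, 0.0, 0.0, 0.0, 0.053], [-29.0, -32.0, 0.0, 0.0, 0.0, 0.053], [-32.0, -30.0, 0.0, 0.0, 0.0, 0.053], [-32.0, -29.0, 0.0, 0.0, 0.0, 0.053], [-35.0, -26.0, 0.0, 0.0, 0.0, 0.053]]
[[-35.0, -26.0, 0.0, 0.0, 0.0, 0.053], [-37.0, -23.0, 0.0, 0.0, 0.0, 0.053], [-38.0, -21.0, 0.0, 0.0, 0.0, 0.053], [-39.0, -19.0, 0.0, 0.0, 0.0, 0.053], [-40.0, -17.0, 0.0, 0.0, 0.0, 0.053]]
[[-41.0, -15.0, 0.0, 0.0, 0.0, 0.053], [-42.0, -12.0, 0.0, 0.0, 0.0, 0.053], [-42.0, -11.0, 0.0, 0.0, 0.0, 0.053], [-43.0, -8.0, 0.0, 0.0, 0.0, 0.053], [-43.0, -6.0, 0.0, 0.0, 0.0, 0.053]]
[[-44.0, -3.0, 0.0, 0.0, 0.0, 0.053], [-43.0, -2.0, 0.0, 0.0, 0.0, 0.053], [-44.0, 1.0, 0.0, 0.0, 0.0, 0.053], [-43.0, 4.0, 0.0, 0.0, 0.0, 0.053], [-43.0, 5.0, 0.0, 0.0, 0.0, 0.053]]
[[-43.0, 8.0, 0.0, 0.0, 0.0, 0.053]]
end [ 513.7 -317.8  250.3]
```

Request:
servo_tool([
  [[-28,-34,0,0,0,0.053],[-29,-32,0,0,0,0.053],[-32,-30,0,0,0,0.053],[-32,-29,0,0,0,0.053],[-35,-26,0,0,0,0.053]],
])

```text
time: 1.4
ee_pos: [0.2456, 0.3236, 0.2504]
tcp_rot: [180.0, 0.0, 147.7]
wrist_force: [1.1, 0.5, 0.1]
opening: 0.0852
```

Request:
servo_tool([
  [[-35,-26,0,0,0,0.053],[-37,-23,0,0,0,0.053],[-38,-21,0,0,0,0.053],[-39,-19,0,0,0,0.053],[-40,-17,0,0,0,0.053]],
])

```text
time: 1.9
ee_pos: [0.3288, 0.1227, 0.2506]
tcp_rot: [179.9, 0.0, 132.5]
wrist_force: [0.6, 1.3, 0.5]
opening: 0.0853
```

Request:
servo_tool([
  [[-41,-15,0,0,0,0.053],[-42,-12,0,0,0,0.053],[-42,-11,0,0,0,0.053],[-43,-8,0,0,0,0.053],[-43,-6,0,0,0,0.053]],
])

```text
time: 2.4
ee_pos: [0.413, -0.0787, 0.2505]
tcp_rot: [180.0, 0.0, 117.3]
wrist_force: [0.8, 1.7, 0.2]
opening: 0.0852
```

Request:
servo_tool([
  [[-44,-3,0,0,0,0.053],[-43,-2,0,0,0,0.053],[-44,1,0,0,0,0.053],[-43,4,0,0,0,0.053],[-43,5,0,0,0,0.053]],
])

```text
time: 2.9
ee_pos: [0.4972, -0.2793, 0.2502]
tcp_rot: [180.0, 0.0, 102.1]
wrist_force: [1.1, 0.7, 0.8]
opening: 0.0853
```

Request:
servo_tool([
  [[-43,8,0,0,0,0.053],[0,0,0,0,0,0],[0,0,0,0,0,0]],
])

```text
time: 3.2
ee_pos: [0.5136, -0.3184, 0.2492]
tcp_rot: [-179.9, -0.1, 99.2]
wrist_force: [-0.3, 0.3, -0.0]
opening: 0.0855
```

```bash
cat > wr.py <<'E'
import sys
from workcell import bot
from h import *
n=sys.argv[1];p=bot.camera(n);k=sys.argv[2]
cv2.imwrite(f"pics/{k}.png",cv2.resize(p["color"][:,:,::-1],(800,600),interpolation=cv2.INTER_CUBIC));pickle.dump(p,open(f"{k}.pkl","wb"))
o=bot.get_obs();print(o["time"],o["ee_pos"].round(4),o["tcp_rot"].round(2),o["wrist_force"].round(1),o["opening"])
E
python3 wr.py wrist w1
```

```text
3.25 [ 0.5135 -0.3176  0.25  ] [-1.7997e+02 -4.0000e-02  9.9230e+01] [-0.3  0.4 -0.6] 0.08489221071190801
```

View pics/w1.png

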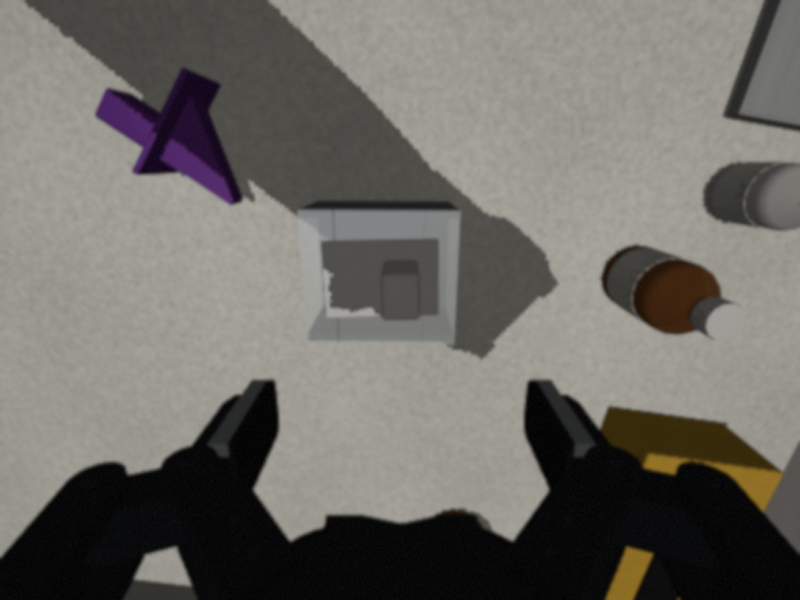

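Run:
```python
from h import *
i=cv2.imread("pics/w1.png")[180:370,280:490]; cv2.imwrite("pics/w1c.png",cv2.resize(i,None,fx=3,fy=3,interpolation=cv2.INTER_CUBIC))
```

```text
(no output)
```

View pics/w1c.png

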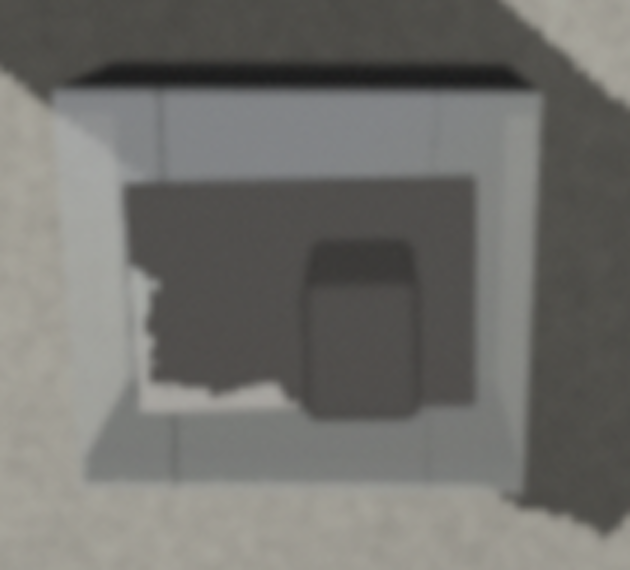

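```bash
python3 - <<'E'
from h import *
from scipy.optimize import least_squares
p=pickle.load(open("w1.pkl","rb"))
def px(a): return (np.array(a,float)/3+[280,180]+.0)/1.5625-.3
def P(m,x,y,a):
    m=np.array(m)/1000;c,s=np.cos(a),np.sin(a);return np.c_[x+c*m[:,0]-s*m[:,1],y+s*m[:,0]+c*m[:,1],m[:,2]]
m=[(-55,28,80),(27,28,80),(27,-28,80),(-55,-28,80),(-12,15,125),(12,15,125),(12,-15,125),(-12,-15,125)]
u=px([(125,184),(475,177),(474,405),(141,411),(306,284),(418,284),(420,418),(302,418)])
f=lambda q:(proj(p,P(m,*q))-u).ravel()
r=least_squares(f,[.51,-.318,.16]);print(r.x,np.degrees(r.x[2]),r.fun.reshape(-1,2).round(1))
E
python3 plan.py .513 -.318 .16 99.5
```

```text
[ 0.51293681 -0.31785145  0.17584511] 10.075182456703788 [[-0.6 -0.4]
 [ 0.5 -0.1]
 [ 0.2  0. ]
 [-0.4 -0.2]
 [-1.1 -0.3]
 [ 0.5 -0.7]
 [ 0.2  0.7]
 [ 0.7  1. ]]
t 3.25 pos [ 513.5 -317.6  250. ] rot [-1.7997e+02 -4.0000e-02  9.9230e+01] n 3 rv [-0.001 -0.001 -0.005] F [-0.3  0.4 -0.6] open 84.9
[[0.0, 0.0, 30.0, 0.0, 0.0, -0.002], [0.0, 0.0, 30.0, 0.0, 0.0, -0.002], [0.0, -1.0, 30.0, 0.0, 0.0, -0.002]]
end [ 512.5 -317.7  160. ]
```

Request:
servo_tool([
  [[0,0,40,0,0,-0.013],[0,0,40,0,0,0],[0,0,30,0,0,0],[0,0,25,0,0,0],[0,0,13,0,0,0]],
])

```text
time: 3.75
ee_pos: [0.5128, -0.3161, 0.101]
tcp_rot: [-179.9, -0.1, 100.1]
wrist_force: [-0.1, -0.5, 0.6]
opening: 0.0856
```

Request:
servo_tool([
  [[0,0,0,0,0,0],[0,0,0,0,0,0],[0,0,0,0,0,0],[0,0,0,0,0,0],[0,0,0,0,0,0]],
], gripper=10, newtons=60)

```text
time: 4.25
ee_pos: [0.5143, -0.3181, 0.1037]
tcp_rot: [179.9, 0.1, 100.0]
wrist_force: [-0.4, 0.9, 4.9]
opening: 0.023
```

```bash
python3 wr.py wrist w2
```

```text
4.3 [ 0.5143 -0.3181  0.1037] [1.799e+02 8.000e-02 9.997e+01] [1.2 1.1 6.7] 0.023285916852815444
```

View pics/w2.png

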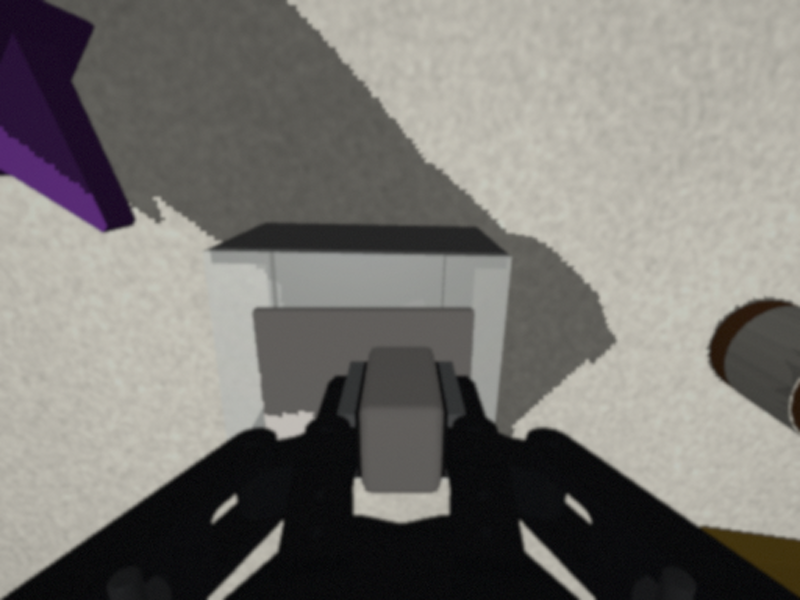

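Request:
servo_tool([
  [[0,0,-20,0,0,0],[0,0,-35,0,0,0],[0,0,-45,0,0,0],[0,0,-40,0,0,0],[0,0,-10,0,0,0]],
])

```text
time: 4.8
ee_pos: [0.5145, -0.3183, 0.2577]
tcp_rot: [179.7, 0.3, 100.0]
wrist_force: [-0.1, 0.8, -0.9]
opening: 0.0234
```

```bash
python3 plan.py .56 -.08 .25 100 40
```

```text
t 4.8 pos [ 514.5 -318.3  257.7] rot [179.71   0.26  99.97] n 7 rv [ 0.005  0.005 -0.001] F [-0.1  0.8 -0.9] open 23.4
[[32.0, 12.0, 1.0, 0.001, 0.001, 0.0], [33.0, 13.0, 1.0, 0.001, 0.001, 0.0], [32.0, 12.0, 1.0, 0.001, 0.001, 0.0], [33.0, 12.0, 1.0, 0.001, 0.001, 0.0], [32.0, 12.0, 1.0, 0.001, 0.001, 0.0]]
[[32.0, 13.0, 1.0, 0.001, 0.001, 0.0], [33.0, 12.0, 2.0, 0.001, 0.001, 0.0]]
end [559.9 -79.9 249.5]
```

Request:
servo_tool([
  [[32,12,1,0,0,0],[33,13,1,0,0,0],[32,12,1,0,0,0],[33,12,1,0,0,0],[32,12,1,0,0,0]],
])

```text
time: 5.3
ee_pos: [0.5457, -0.1463, 0.2466]
tcp_rot: [-180.0, -0.0, 100.0]
wrist_force: [1.0, -0.1, -0.5]
opening: 0.0236
```

Request:
servo_tool([
  [[32,13,1,0,0,0],[33,12,2,0,0,0],[0,0,0,0,0,0],[0,0,0,0,0,0]],
])

```text
time: 5.7
ee_pos: [0.559, -0.0787, 0.2437]
tcp_rot: [-179.9, -0.0, 100.1]
wrist_force: [0.8, -0.5, -0.7]
opening: 0.0235
```

```bash
python3 wr.py wrist w3; python3 wr.py scene s3
```

```text
5.75 [ 0.559  -0.0795  0.2439] [-1.7996e+02  1.0000e-02  9.9990e+01] [ 0.1  0.2 -1.1] 0.02316376283446329
5.8 [ 0.5589 -0.08    0.244 ] [-1.7997e+02  1.0000e-02  9.9940e+01] [ 0.3 -0.7 -0.8] 0.023366658688599058
```

View pics/w3.png

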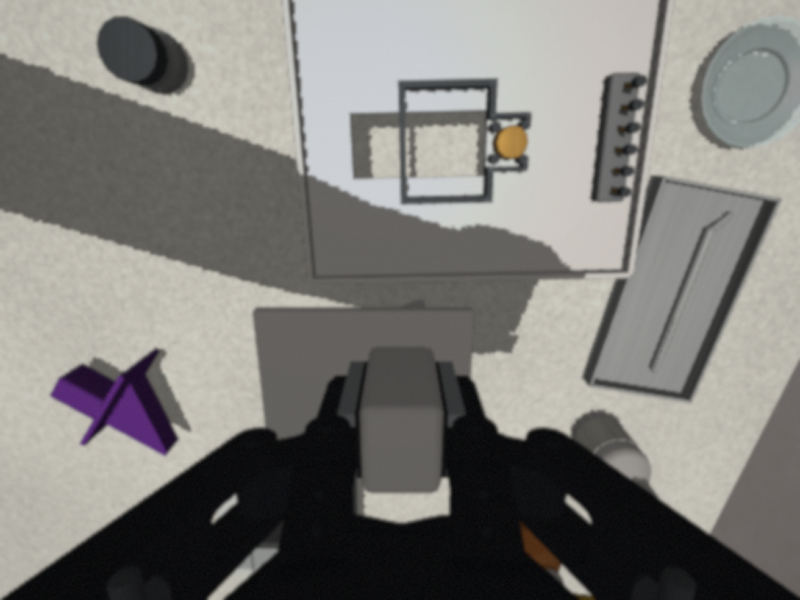

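View pics/s3.png

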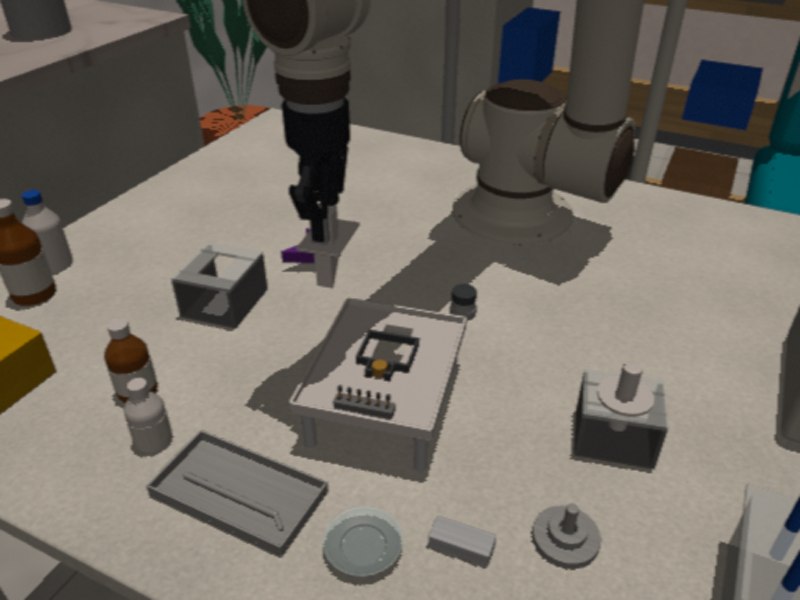

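Run:
```python
from h import *
i=cv2.imread("pics/w3.png")[65:215,340:540]; cv2.imwrite("pics/w3c.png",cv2.resize(i,None,fx=4,fy=4,interpolation=cv2.INTER_CUBIC))
```

```text
(no output)
```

View pics/w3c.png

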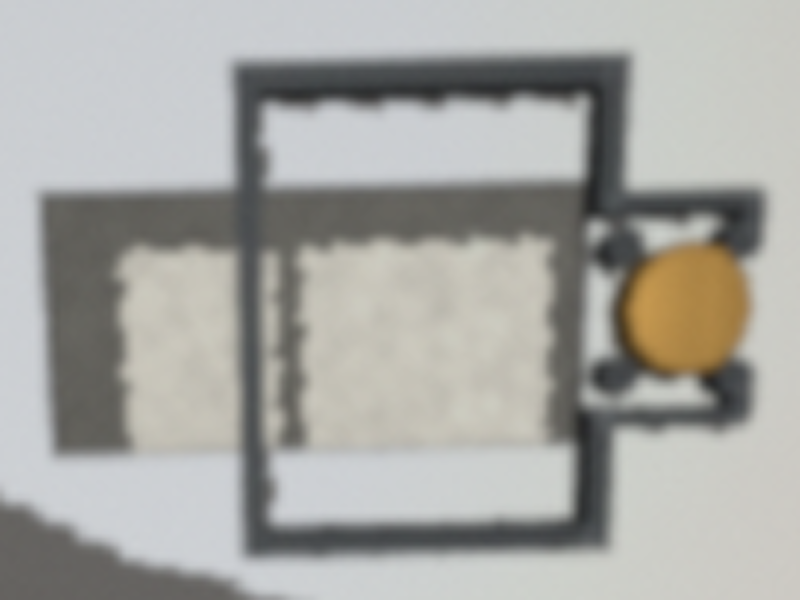

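Run:
```python
from h import *
from scipy.optimize import least_squares
p=pickle.load(open("w3.pkl","rb"))
def px(a): return (np.array(a,float)/4+[340,65])/1.5625-.3
u=px([(236,63),(248,555),(630,57),(607,548),(690,308),(40,195),(55,453)])
def P(q):
    x,y,a,z,b,f=q
    m=np.array([(b,36,12),(b,-36,12),(f,36,12),(f,-36,12),(40,0,16),(-60,20,0),(-60,-20,0)])/1000
    c,s=np.cos(a),np.sin(a);return np.c_[x+c*m[:,0]-s*m[:,1],y+s*m[:,0]+c*m[:,1],m[:,2]+z]
f=lambda q:np.r_[(proj(p,P(q))-u).ravel(),(q[4]+29)/2,(q[5]-30)/2]
for z0 in [None,.075]:
    F=f if z0 is None else (lambda q:np.r_[f(q),(q[3]-z0)*3000])
    r=least_squares(F,[.57,.014,.18,.075,-29,30],x_scale=[.01,.01,.01,.01,1,1]);print(r.x.round(4),np.degrees(r.x[2]),r.fun[:14].reshape(-1,2).round(1).tolist())
    x,y,a=r.x[:3];print("target",x-.024*np.cos(a),y-.024*np.sin(a))
```

```text
[ 5.70900e-01  1.48000e-02  1.95600e-01  7.33000e-02 -2.85468e+01
  3.00051e+01] 11.209293128147559 [[0.1, 0.1], [-0.2, 0.1], [-0.1, -0.4], [0.1, 0.0], [-0.2, 0.2], [0.3, -0.3], [0.1, 0.3]]
target 0.5473104894622206 0.010161229001231196
[ 5.70800e-01  1.47000e-02  1.95600e-01  7.50000e-02 -2.85006e+01
  2.97436e+01] 11.20605828494369 [[0.1, -0.1], [-0.2, 0.3], [-0.1, -0.6], [0.1, 0.3], [0.2, 0.2], [0.0, -0.3], [-0.1, 0.4]]
target 0.5472794788391911 0.010066447226724144
```

```bash
python3 plan.py .5473 .0101 .21 101.2 40
```

```text
t 5.8 pos [558.9 -80.  244. ] rot [-1.7997e+02  1.0000e-02  9.9940e+01] n 3 rv [-0.001  0.    -0.022] F [ 0.3 -0.7 -0.8] open 23.4
[[30.0, 1.0, 11.0, 0.0, 0.0, -0.007], [30.0, 2.0, 12.0, 0.0, 0.0, -0.007], [31.0, 2.0, 11.0, 0.0, 0.0, -0.007]]
end [547.5  10.5 210. ]
```

Request:
servo_tool([
  [[30,1,11,0,0,-0.007],[30,2,12,0,0,-0.007],[31,2,11,0,0,-0.007],[0,0,10,0,0,0],[0,0,10,0,0,0]],
])

```text
time: 6.3
ee_pos: [0.5476, 0.0105, 0.1898]
tcp_rot: [180.0, 0.0, 101.2]
wrist_force: [-0.3, -0.3, -0.8]
opening: 0.0234
```

```bash
python3 wr.py scene s4;python3 wr.py top t4
python3 - <<'E'
from h import *
a=cv2.imread("pics/s4.png")[200:400,270:480];b=cv2.imread("pics/t4.png")[130:300,310:480]
cv2.imwrite("pics/st4.png",np.hstack([cv2.resize(a,(400,380)),cv2.resize(b,(380,380))]))
E
python3 plan.py .5473 .0101 .18 101.2 10
```

```text
6.35 [0.5472 0.0101 0.188 ] [-179.88    0.    101.12] [ 0.3 -0.7 -2.9] 0.023622150617667783
6.4 [0.5472 0.0099 0.1888] [-179.88   -0.    101.09] [-0.2  0.4 -0.9] 0.0231837110143685
t 6.4 pos [547.2   9.9 188.8] rot [-179.88   -0.    101.09] n 1 rv [-0.002 -0.    -0.002] F [-0.2  0.4 -0.9] open 23.2
[[0.2, 0.2, 8.8, -0.002, 0.0, -0.002]]
end [547.3  10.1 180. ]
```

View pics/st4.png

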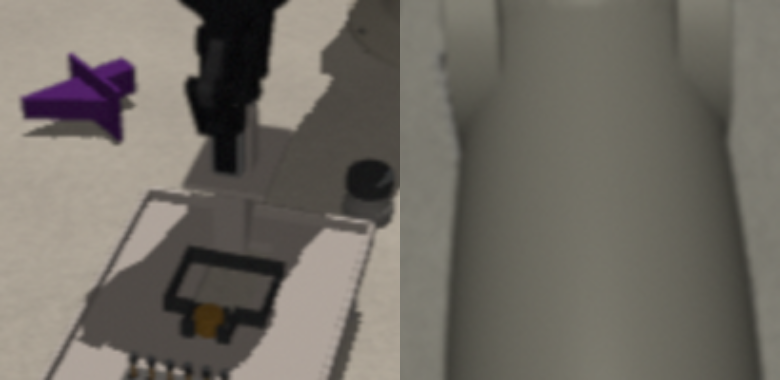

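Request:
servo_tool([
  [[0,0,8,0,0,0],[0,0,6,0,0,0],[0,0,5,0,0,0],[0,0,5,0,0,0],[0,0,0,0,0,0]],
])

```text
time: 6.9
ee_pos: [0.5474, 0.011, 0.1655]
tcp_rot: [-179.9, -0.0, 101.2]
wrist_force: [0.3, -0.4, -1.6]
opening: 0.0234
```

```bash
python3 wr.py scene s5; python3 wr.py wrist w5
python3 - <<'E'
from h import *
a=cv2.imread("pics/s5.png")[200:400,270:480];b=cv2.imread("pics/w5.png")[200:600,200:600]
cv2.imwrite("pics/st5.png",np.hstack([cv2.resize(a,(400,380)),cv2.resize(b,(380,380))]))
E
```

```text
6.95 [0.5474 0.0111 0.166 ] [-179.97   -0.    101.17] [-0.7  0.1 -1.2] 0.02318780631740815
7.0 [0.5476 0.0111 0.1663] [-180.     -0.    101.18] [ 0.7 -0.1 -0.7] 0.02294247894060887
```

View pics/st5.png

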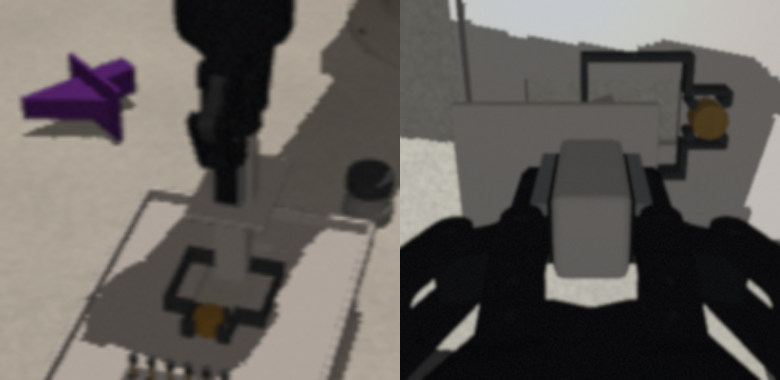

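The tip is inside the opening, in front of the bow (left crop, (232,275)), and nothing is in contact. I'll press on down, 40 mm to TCP z ≈ 0.126.

Request:
servo_tool([
  [[0,0,5,0,0,0],[0,0,5,0,0,0],[0,0,5,0,0,0],[0,0,4,0,0,0],[0,0,4,0,0,0]],
])

```text
time: 7.5
ee_pos: [0.55, 0.0114, 0.1456]
tcp_rot: [179.6, 0.1, 101.2]
wrist_force: [3.6, 1.3, 3.6]
opening: 0.0235
```

Request:
servo_tool([
  [[0,0,4,0,0,0],[0,0,4,0,0,0],[0,0,4,0,0,0],[0,0,4,0,0,0],[0,0,2,0,0,0]],
])

```text
time: 8.0
ee_pos: [0.5474, 0.0111, 0.1246]
tcp_rot: [-180.0, -0.0, 101.2]
wrist_force: [0.5, 0.1, -0.2]
opening: 0.0237
```

```bash
python3 wr.py scene s6; python3 wr.py wrist w6
python3 - <<'E'
from h import *
a=cv2.imread("pics/s6.png")[200:400,270:480];b=cv2.imread("pics/w6.png")[200:600,200:600]
cv2.imwrite("pics/st6.png",np.hstack([cv2.resize(a,(400,380)),cv2.resize(b,(380,380))]))
E
```

```text
8.05 [0.5474 0.0111 0.1245] [-1.7995e+02 -1.0000e-02  1.0117e+02] [ 0.9 -0.2 -1.3] 0.02323253515073454
8.1 [0.5474 0.0111 0.1248] [-1.7996e+02 -1.0000e-02  1.0117e+02] [-0.3  0.6 -0.6] 0.023461244282006258
```

View pics/st6.png

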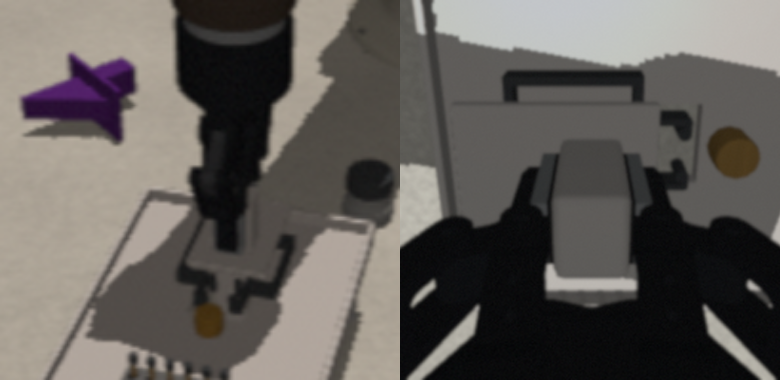

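The jaws (right crop, (680,150)) are clear of the spindle (733,152), and the force has dropped to zero. I'll lift straight out.

Request:
servo_tool([
  [[0,0,-8,0,0,0],[0,0,-15,0,0,0],[0,0,-20,0,0,0],[0,0,-25,0,0,0],[0,0,-30,0,0,0]],
])

```text
time: 8.6
ee_pos: [0.5474, 0.0111, 0.2253]
tcp_rot: [180.0, 0.0, 101.2]
wrist_force: [0.8, 0.2, -0.9]
opening: 0.0235
```

Request:
servo_tool([
  [[0,0,-25,0,0,0],[0,0,0,0,0,0]],
])

```text
time: 8.8
ee_pos: [0.5487, 0.0112, 0.2537]
tcp_rot: [179.6, 0.1, 101.2]
wrist_force: [-0.9, -0.4, -1.4]
opening: 0.0232
```

```bash
python3 wr.py scene s7
python3 - <<'E'
from h import *
a=cv2.imread("pics/s7.png")
cv2.imwrite("pics/s7c.png",np.hstack([cv2.resize(a[160:420,270:480],(400,500),interpolation=2),cv2.resize(a[230:340,160:280],(400,500),interpolation=2)]))
E
python3 plan.py .545 -.15 .25 100
```

```text
8.85 [0.5484 0.0111 0.2512] [1.7975e+02 4.0000e-02 1.0117e+02] [ 0.1  0.6 -1.1] 0.023319790010563543
t 8.85 pos [548.4  11.1 251.2] rot [1.7975e+02 4.0000e-02 1.0117e+02] n 4 rv [0.004 0.001 0.02 ] F [ 0.1  0.6 -1.1] open 23.3
[[-39.0, -9.0, 0.0, 0.001, 0.0, 0.005], [-40.0, -8.0, 1.0, 0.001, 0.0, 0.005], [-39.0, -8.0, 0.0, 0.001, 0.0, 0.005], [-40.0, -8.0, 0.0, 0.001, 0.0, 0.005]]
end [ 545.4 -150.3  250.3]
```

View pics/s7c.png

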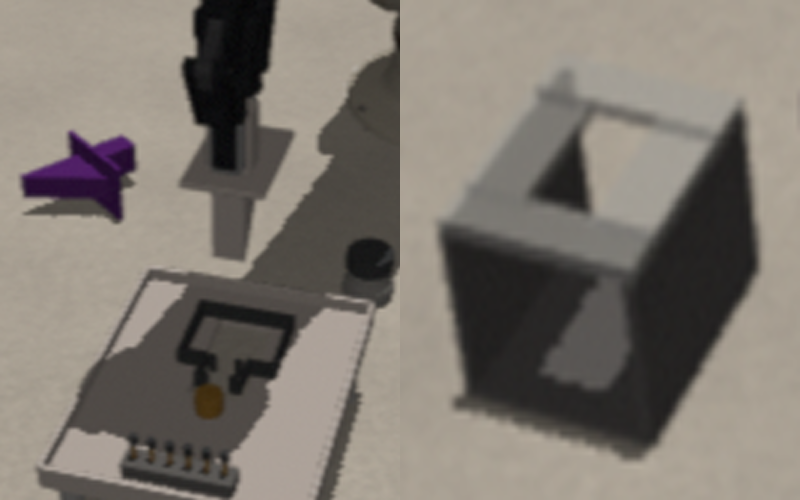

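```bash
python3 wr.py top t7
python3 - <<'E'
from h import *
a=cv2.imread("pics/t7.png"); b=cv2.imread("pics/s7.png")
cv2.imwrite("pics/t7c.png",cv2.resize(a[215:315,565:670],None,fx=5.5,fy=5.5,interpolation=2))
cv2.imwrite("pics/s7d.png",cv2.resize(b[235:335,165:275],None,fx=5.5,fy=5.5,interpolation=2))
E
```

```text
8.9 [0.548  0.0111 0.2494] [1.7989e+02 2.0000e-02 1.0117e+02] [-0.2 -1.1 -1.3] 0.023506978294360156
```

View pics/t7c.png

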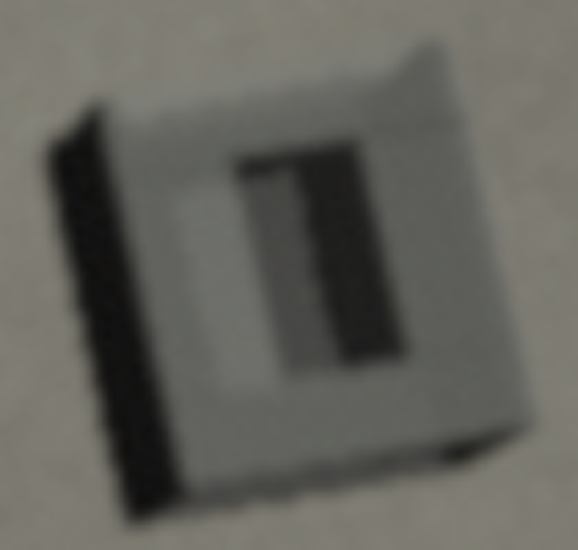

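View pics/s7d.png

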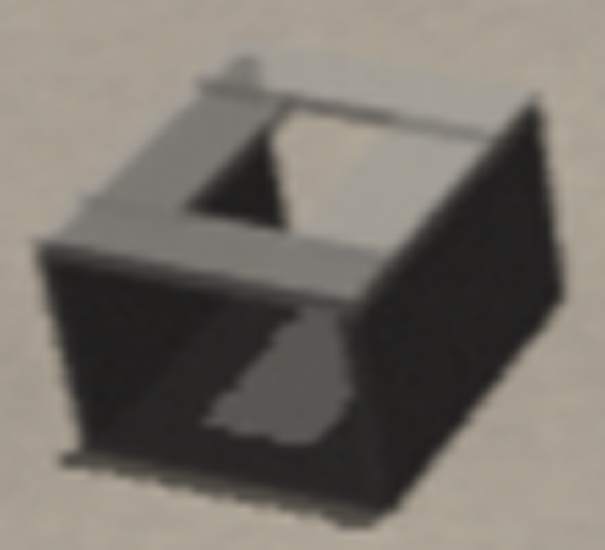

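Run:
```python
from h import *
from scipy.optimize import least_squares
T=pickle.load(open("t7.pkl","rb"));S=pickle.load(open("s7.pkl","rb"))
px=lambda a,o:(np.array(a,float)/5.5+o)/1.5625-.3
ut=px([(235,165),(360,145),(405,355),(282,375)],[565,215]); mt=[(18,18),(18,-18),(-46,-18),(-46,18)]
us=px([(285,105),(185,212),(300,230),(375,130)],[165,235]); ms=[(-46,-18),(18,-18),(18,18),(-46,18)]
def P(m,q):
    m=np.array(m)/1000;c,s=np.cos(q[2]),np.sin(q[2]);return np.c_[q[0]+c*m[:,0]-s*m[:,1],q[1]+s*m[:,0]+c*m[:,1],np.full(len(m),.075)]
for w in [(1,1),(1,0),(0,1)]:
    r=least_squares(lambda q:np.r_[w[0]*(proj(T,P(mt,q))-ut).ravel(),w[1]*(proj(S,P(ms,q))-us).ravel()],[.51,-.32,.17])
    print(r.x,np.degrees(r.x[2]),r.fun.round(1))
```

```text
[ 0.51264063 -0.32075744  0.1772445 ] 10.155361630861789 [-0.5 -1.2 -0.3 -1.9  1.3 -0.4  0.7  0.3  0.6 -1.4 -0.6 -0.1 -0.4  0.2
  3.1 -2.1]
[ 0.51084755 -0.32048518  0.13673146] 7.834135307148867 [-0.3 -0.9  0.  -0.9  0.5  0.8 -0.2  0.9  0.  -0.  -0.  -0.  -0.  -0.
  0.  -0. ]
[ 0.51586398 -0.31929819  0.23733959] 13.598556533431458 [-0.  -0.  -0.  -0.   0.  -0.   0.  -0.  -1.  -0.5 -0.8  1.1 -0.2  0.9
  1.9 -1.7]
```

```bash
python3 plan.py .5138 -.3187 .25 100 42
```

```text
t 8.9 pos [548.   11.1 249.4] rot [1.7989e+02 2.0000e-02 1.0117e+02] n 8 rv [0.002 0.    0.02 ] F [-0.2 -1.1 -1.3] open 23.5
[[-40.0, -12.0, 0.0, 0.0, 0.0, 0.003], [-39.0, -12.0, 0.0, 0.0, 0.0, 0.003], [-40.0, -12.0, 0.0, 0.0, 0.0, 0.003], [-40.0, -12.0, 0.0, 0.0, 0.0, 0.003], [-39.0, -12.0, 0.0, 0.0, 0.0, 0.003]]
[[-40.0, -11.0, 0.0, 0.0, 0.0, 0.003], [-40.0, -12.0, -1.0, 0.0, 0.0, 0.003], [-40.0, -11.0, 0.0, 0.0, 0.0, 0.003]]
end [ 513.9 -318.7  250.4]
```

Request:
servo_tool([
  [[-40,-12,0,0,0,0.003],[-39,-12,0,0,0,0.003],[-40,-12,0,0,0,0.003],[-40,-12,0,0,0,0.003],[-39,-12,0,0,0,0.003]],
])

```text
time: 9.4
ee_pos: [0.5251, -0.1961, 0.2472]
tcp_rot: [-179.9, -0.0, 100.3]
wrist_force: [0.2, 0.4, -1.2]
opening: 0.0233
```

Request:
servo_tool([
  [[-40,-11,0,0,0,0.003],[-40,-12,0,0,0,0.003],[-40,-11,0,0,0,0.003],[0,0,0,0,0,0],[0,0,0,0,0,0]],
])

```text
time: 9.9
ee_pos: [0.5129, -0.3193, 0.2469]
tcp_rot: [-179.9, -0.1, 99.7]
wrist_force: [0.1, -0.7, -0.9]
opening: 0.0233
```

```bash
python3 plan.py .5138 -.3187 .18 100 20; python3 wr.py scene s8; python3 wr.py top t8
python3 - <<'E'
from h import *
a=cv2.imread("pics/s8.png");b=cv2.imread("pics/t8.png")
cv2.imwrite("pics/st8.png",np.hstack([cv2.resize(a[140:390,140:450],(400,320),interpolation=2),cv2.resize(b[120:310,310:460],(300,320),interpolation=2)]))
E
```

```text
t 9.9 pos [ 512.9 -319.3  246.9] rot [-1.7991e+02 -1.0000e-01  9.9690e+01] n 4 rv [-0.002 -0.002 -0.005] F [ 0.1 -0.7 -0.9] open 23.3
[[0.0, 0.0, 17.0, 0.0, 0.0, -0.001], [0.0, 1.0, 16.0, 0.0, 0.0, -0.001], [0.0, 0.0, 17.0, 0.0, 0.0, -0.001], [0.0, 0.0, 17.0, 0.0, 0.0, -0.001]]
end [ 513.8 -319.1  179.9]
9.95 [ 0.5132 -0.3185  0.2473] [-1.7993e+02 -8.0000e-02  9.9770e+01] [-0.   0.2 -1.5] 0.023440216485782376
10.0 [ 0.5135 -0.3179  0.2477] [-1.7996e+02 -6.0000e-02  9.9820e+01] [ 0.4  0.2 -1.3] 0.02313829902175671
```

View pics/st8.png

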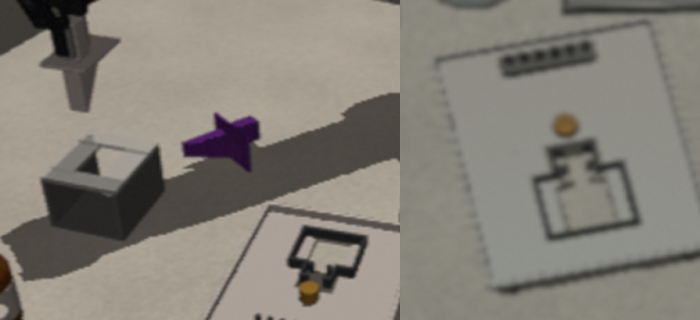

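Request:
servo_tool([
  [[0,0,35,0,0,-0.003],[0,0,25,0,0,0],[0,0,15,0,0,0],[0,0,15,0,0,0],[0,0,15,0,0,0]],
])

```text
time: 10.5
ee_pos: [0.5139, -0.3178, 0.1428]
tcp_rot: [180.0, 0.0, 100.0]
wrist_force: [0.9, 0.4, -1.4]
opening: 0.0237
```

Request:
servo_tool([
  [[0,0,12,0,0,0],[0,0,10,0,0,0],[0,0,7,0,0,0],[0,0,4,0,0,0],[0,0,2,0,0,0]],
])

```text
time: 11.0
ee_pos: [0.5135, -0.3188, 0.1081]
tcp_rot: [180.0, 0.0, 100.0]
wrist_force: [0.7, -0.1, -0.5]
opening: 0.0235
```

Request:
servo_tool([
  [[0,0,2,0,0,0],[0,0,1,0,0,0],[0,0,1,0,0,0],[0,0,0,0,0,0],[0,0,0,0,0,0]],
])

```text
time: 11.5
ee_pos: [0.5136, -0.3188, 0.1044]
tcp_rot: [180.0, 0.0, 100.0]
wrist_force: [-0.5, 0.4, -1.5]
opening: 0.0233
```

```bash
python3 wr.py wrist w9
```

```text
11.55 [ 0.5136 -0.3188  0.1044] [1.7999e+02 1.0000e-02 9.9970e+01] [ 0.8  1.7 -1.3] 0.023522001962761895
```

View pics/w9.png

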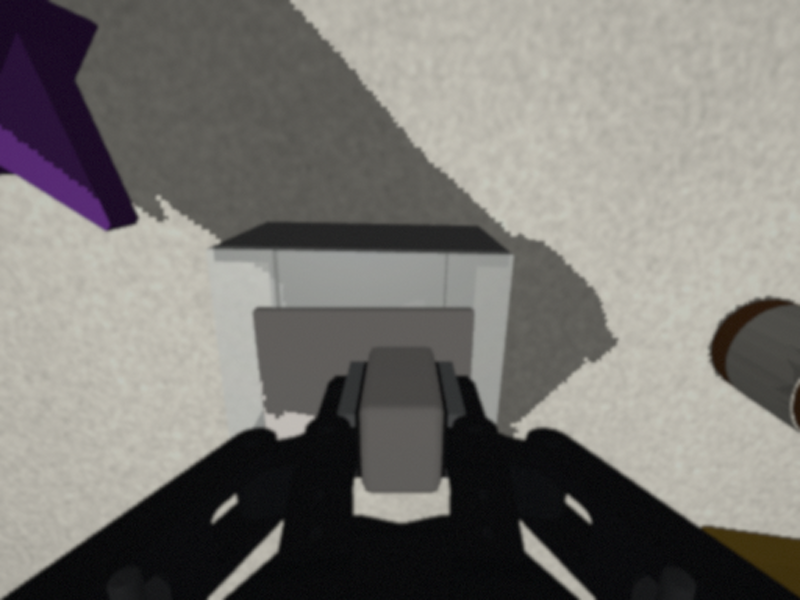

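Request:
servo_tool([
  [[0,0,1,0,0,0],[0,0,0,0,0,0],[0,0,0,0,0,0]],
])

```text
time: 11.85
ee_pos: [0.5136, -0.3188, 0.1038]
tcp_rot: [180.0, 0.0, 100.0]
wrist_force: [-0.7, 0.7, 3.8]
opening: 0.023
```

Contact: the flange rests on the plate. I'll release, then rise.

Request:
servo_tool([
  [[0,0,0,0,0,0],[0,0,0,0,0,0],[0,0,0,0,0,0],[0,0,0,0,0,0],[0,0,0,0,0,0]],
], gripper=60)

```text
time: 12.35
ee_pos: [0.5135, -0.3187, 0.1032]
tcp_rot: [-180.0, -0.0, 100.0]
wrist_force: [-0.0, 0.3, -0.2]
opening: 0.0603
```

Request:
servo_tool([
  [[0,0,-10,0,0,0],[0,0,-25,0,0,0],[0,0,-40,0,0,0],[0,0,-40,0,0,0],[0,0,-30,0,0,0]],
])

```text
time: 12.85
ee_pos: [0.5136, -0.3188, 0.2519]
tcp_rot: [179.9, 0.1, 100.0]
wrist_force: [0.5, 0.2, 1.2]
opening: 0.0601
```

Request:
servo_tool([
  [[0,0,0,0,0,0],[0,0,0,0,0,0],[0,0,0,0,0,0]],
])

```text
time: 13.15
ee_pos: [0.5133, -0.3186, 0.2474]
tcp_rot: [-179.9, -0.1, 100.0]
wrist_force: [0.0, -0.4, 0.1]
opening: 0.0597
```

```bash
python3 wr.py scene s10; python3 wr.py wrist w10
python3 - <<'E'
from h import *
a=cv2.imread("pics/s10.png");b=cv2.imread("pics/w10.png")
cv2.imwrite("pics/st10.png",np.hstack([cv2.resize(a[200:450,140:480],(476,350),interpolation=2),cv2.resize(b[170:380,260:480],(320,350),interpolation=2)]))
E
```

```text
13.2 [ 0.5132 -0.3185  0.2471] [-1.7992e+02 -7.0000e-02  9.9970e+01] [-0.3 -0.8 -0.7] 0.05976863870747353
13.25 [ 0.5132 -0.3185  0.247 ] [-1.7991e+02 -8.0000e-02  9.9970e+01] [ 0.7 -0.5 -1. ] 0.05986534454636355
```

View pics/st10.png

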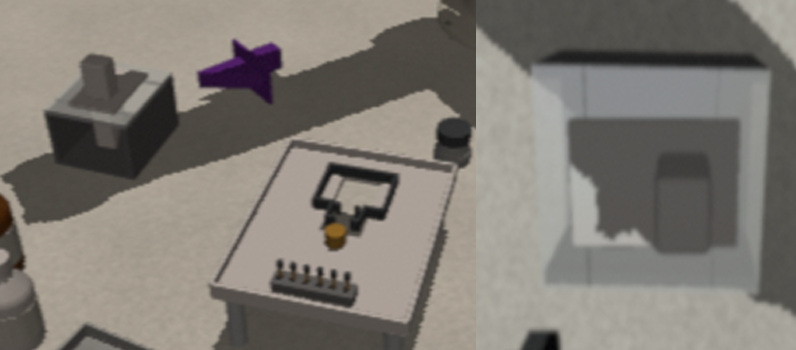

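The wedge sits square in its stand, tip down, and the clip lies flat and clear of the spindle. Handing in.

```bash
python3 -c "
from workcell import bot
print(bot.job_done())"
```

```text
the job is handed in; nothing more can be done
None
```

The clip is off the spindle and lying flat on the rack's plate, and the nylon wedge is back in its stand, tip down. I handed the job in at about 13 s of the 45 s allowed.

- **What I did:** I gripped the white wedge by its handle at 60 N and pushed it, sloping side to the bow, between the bow and the spindle. I lowered it until the TCP read z = 0.1245 m, with the plate at about 0.074 m. I then pulled it straight out and seated it back in the stand.
- **Last checks:** The top view after withdrawal showed a clear gap between the jaws and the spindle. The final scene and wrist pictures show the clip flat and the wedge's flange resting level on the stand plate. The highest wrist force I read between moves was about 7 N, while closing on the handle. The gripper touched only the wedge and was clear above it at hand-in.
- **Disagreements:** The top and scene views differed by about 5 mm and 6° on the empty stand. Their combined fit lay about 3 mm from where I had picked the wedge up, so I returned it to the pick-up pose.

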